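# Load a vial rack into an autosampler bay

## Task

Load the vial rack into the sampler: stand it on the apron of the loading bay with its rounded nose between the flared guides, then slide it along the deck under the hold-down lips until it is fully home against the end stop. Press it there lightly for a moment and let go. The vials are glass and the stop is only clamped, so set it down softly, feel for the stop and never ram or force the rack, keep it upright, and leave the other things where they are.

Things in the scene. Friction and masses are not known exactly. Their poses are not given: they have to be found in the camera images.
- rack: White plastic vial rack, steel carrying handle, ten brown vials with black caps in two rows; about 450 g. Origin under the centre of its foot, x towards the rounded nose, z up. Foot 130 long (x), 84 wide (y), 8 mm thick, nose corners of 12 mm radius, nose tip 65 mm ahead of the origin. Above the foot the rack is 64 mm wide and 34 mm tall; the caps end at 44 mm
- rack_grip (a point): centre of the handle's grey grip, 68 mm above the rack's underside, over the rack's centre: a bar 52 mm long (along the rack's x), 12 mm wide, 14 mm tall, free all round above the caps (the handle's thin uprights stand at x = -36 and +36 mm)
- rack_tail (a point): middle of the rack's flat rear end face, 65 mm behind its origin and 17 mm above its underside: the place to push. The face is 64 mm wide and 34 mm tall
- bay: Loading bay of the sampler, fixed: aluminium deck 12 mm thick with two black guides, before a beige cabinet 180 mm tall. Origin at bench height in the middle of the throat, where the flares meet the straight channel; x is the loading direction, towards the cabinet; z up; deck top at z = 12 mm. Deck from x = -190 to +175 mm, 200 mm wide; x = -190 to -80 mm is bare apron
- bay_throat (a point): throat of the guides, on the deck (0, 0, 12 mm in the bay's frame). Behind it, back to x = -80 mm, the guides flare by 20 degrees each to 144 mm between them. Beyond it, to x = 135 mm, the channel is 86.4 mm wide (1.2 mm play a side), and lips 11 to 14 mm above the deck reach 6 mm inwards over the rack's foot: the rack can only be slid in. Guides 16 mm tall
- bay_stop_slots (a point): middle of the stop's slots, on the deck (103, 0, 12 mm in the bay's frame). The end stop, a rigid steel bar 80 mm wide, 18 mm tall, with two black thumbscrews, is clamped across the channel: its face is anywhere from x = 88 to 118 mm and is not measured. Sliding the rack takes 2 to 5 N, to 8 N while the guides straighten it; at the stop it climbs fast; over 16 N on the stop is forcing
- spare_vial: single upright brown vial, 21 mm diameter, 45 mm tall, beside the bay on its far side; origin under its centre; not to be disturbed
- tip_box: green pipette-tip box with clear lid, 120 x 82 x 63 mm; origin under its centre; not to be disturbed
- reagent_bottle: brown bottle, 68 mm diameter, 150 mm tall; origin under its centre; not to be disturbed
- beaker: glass beaker, 66 mm diameter, 85 mm tall; origin under its centre; not to be disturbed
- pipette: dark hand pipette lying on the bench, about 230 mm long, 30 mm tall; origin near its middle; not to be disturbed
Not all that is in view belongs to the job. What is shaped like the rack but blue is not meant.

How it is judged:
By the outcome, as a careful person would: the job done as asked, in the order asked, and still so for the second after the job is handed in, with the robot touching nothing.
It also fails if it takes over 64 s, if anything falls off the work surface, if the arm or the gripper's body presses on something with over 40 N, if the wrist force passes 120 N, or if a joint passes its speed limit or range.

## Robot

A 7-joint arm with a two-finger parallel gripper is mounted at the origin on the work surface. World frame = base frame: x ahead of the robot, y to its left, z up, the work surface at z = 0. Lengths are in m, angles in rad, forces in N, time in s.
With the tool pointing down it reaches from about 0.4 to 0.85 m from the base axis. Payload 10.4 kg.
Tool frame: the origin (TCP) lies midway between the tips of the shut fingers; the grasp point (between the pads) lies 19 mm behind it (r.grasp_offset is the distance from the TCP to the grasp point, in m); z points along the fingers, y is the line along which they close (so a half turn about z gives the same grasp; the last joint's range is limited). The gripper opens to 87 mm and grips with 3 to 60 N. Pads are 19 mm wide; open, the fingers measure 117 mm over their backs; the gripper's body (75 mm by 190 mm) begins 51 mm behind the grasp point.
Start: joints at [1.169, 0.332, -0.065, 1.46, 0.022, 1.35, -0.088], TCP at [0.231, -0.581, 0.188] pointing down, gripper open.
Joint ranges: [-2.6, 2.6], [-0.5, 2.12], [-1.47, 1.34], [0.16, 2.42], [-1.27, 4.41], [0.06, 2.06], [-2.6, 2.6]. Speed limits (rad/s): [2.22, 2.22, 2.79, 2.79, 3.14, 3.14, 3.14].

## Interface

Orientations are given as a unit quaternion [x, y, z, w].
In Python, from bench import r gives the robot as it stands.
- The arm moves only by the tool drive_tool, never from a script. Its argument "moves" is a list that holds one entry, the list of rows, each a list of 7 numbers: the shift along the tool's x, y, z in m, then the turn, a rotation vector about the tool's x, y, z in rad, then the opening, from 0 (shut) to 1 (fully open). In form: [[[tx, ty, tz, ax, ay, az, jaw], ...]]. A call has 1 to 10 rows; each row shifts and turns the commanded pose from where the row before left it, along the tool's axes as they then stand; what a row does not reach is not made up. A row lasts 1/10 s, in which the tool goes at most 50 mm and 8.59 degrees, less where a joint would pass 70% of its speed; a pose out of reach is approached as far as the arm can. A call is refused whole if a number of a shift passes 0.05 or a number of a turn 0.15, either way. A call with a gripper value outside its range is refused whole. The fingers move at their own pace and stop on an object; "squeeze" is the grip in N (left out, the last holds). Time passes only in rows, so rows that do not move let the fingers close. It gives the time, the measured TCP pose, the force, the opening and the grip force at its end, in the units of the state.
- r.read_state(): the state, without advancing time (a new reading comes with each control period).
- r.camera(name): name is "scene" or "side" or "wrist"; returns the picture (420x560x3 uint8, red, green, blue); there is no depth.
- r.camera_info(name): a dict with "mtx" (3x3 intrinsics, pixels), "rvec" (rotation vector, rad) and "tvec" (3), from world to camera coordinates, as OpenCV has them; the wrist camera has in their place "T_tool_cam" (4x4, takes a point from camera to tool coordinates, whose origin is the TCP and whose axes are the flange's). Camera axes: x right, y down, z forward; pixel columns grow to the right and rows downward; lengths in m; the calibration is good to about 2 mm. The wrist camera is an equidistant fisheye: a pixel r from the principal point sees the ray r / f radians off the axis. A picture is of the moment at which its call begins: read the wrist's pose just before it. camera_info takes no time and is no camera call.
- r.close_job(): hands the job in; it is judged then, once.
Trained networks look in the newest picture that a camera, given by its name, has taken for a name from the list of things; names that differ only in an ending like _2 or _b are one class to them, and where a whole thing is asked for, a point or a joint stands for the part that bears it (a point fixed in the world has none). Each returns a list of dicts, best first, with "conf" (0 to 1); they miss things now and then, are a little off and sometimes report something else, mostly with a low value. They report only what shows in the picture. A call takes as long as a camera call. They do not tell look-alikes from the thing itself.
- r.find_in(camera, query): "bbox" ([left, top, right, bottom] in pixels, round what is visible of it).
- r.place_of(camera, query): "at" ([column, row] in pixels: a listed point, or the origin of a listed thing).
The state is a dict: "time": time; "joint_positions": joint angles; "joint_vel": joint speeds; "joint_torque": joint torques, N m; "ee_pos": TCP position; "eef_rot": TCP orientation; "ft_force": force on the tool from outside, world axes, zero at the start; "torque": the same for the moment, N m; "width": finger opening in m; "grip_force": force on a finger pad.
Only numpy, scipy, OpenCV 4.12 (cv2) and the standard library are available. Lean on these libraries where they do the work, as an engineer would, in place of code of your own. Each camera call takes 0.05 s, during which the arm holds its last target. There are 200 camera calls.

## Working session

There is one attempt and no reset: what is moved stays moved. The work goes in short steps, Python scripts to look and compute and a tool call to move; the robot and the scene stay as the last step left them, time stands still between calls to the robot, and variables do not carry over. Pictures are saved under pics/ and viewed, at most 10 in all, crops included, and the job is handed in when it is done.

Besides the shell and the picture viewer there is one more tool, called by a JSON object that holds its "name" and its "arguments", one argument or row to a line. drive_tool: Moves the arm, as the interface text tells. Its arguments: {"type":"object","properties":{"moves":{"type":"array"},"squeeze":{"type":"number"}},"required":["moves"]}

```bash
mkdir -p pics
cat > h.py <<'E'
from bench import r
import numpy as np, cv2
from scipy.spatial.transform import Rotation as R
def ray(cam,px):
    i=r.camera_info(cam); K=np.array(i["mtx"],float)
    Rm=cv2.Rodrigues(np.array(i["rvec"],float))[0]; t=np.array(i["tvec"],float).ravel()
    d=Rm.T@np.linalg.inv(K)@np.array([px[0],px[1],1.]); return -Rm.T@t,d
def onz(cam,px,z):
    o,d=ray(cam,px); return o+d*(z-o[2])/d[2]
def proj(cam,P):
    i=r.camera_info(cam)
    return cv2.projectPoints(np.array(P,float).reshape(-1,1,3),np.array(i["rvec"],float),np.array(i["tvec"],float),np.array(i["mtx"],float),None)[0].reshape(-1,2)
def tri(a,b):
    (o1,d1),(o2,d2)=ray(*a),ray(*b); s=np.linalg.lstsq(np.c_[d1,-d2],o2-o1,rcond=None)[0]
    p,q=o1+d1*s[0],o2+d2*s[1]; return (p+q)/2,np.linalg.norm(p-q)
E
python3 - <<'E'
from h import *
np.set_printoptions(precision=4,suppress=True)
ims=[]
for c in("scene","side"):
    im=r.camera(c); cv2.imwrite(f"pics/{c}0.png",im[:,:,::-1])
    for q in("rack","rack_grip","rack_tail","bay","bay_throat","bay_stop_slots","spare_vial","pipette","beaker","reagent_bottle","tip_box"):
        print(c,q,[(np.round(d["at"]).tolist(),round(d["conf"],2)) for d in r.place_of(c,q)])
    i=r.camera_info(c);print(i)
print(r.read_state())
E
```

```text
scene rack [([245.0, 169.0], 0.97), ([313.0, 153.0], 0.66)]
scene rack_grip [([248.0, 157.0], 0.98), ([316.0, 135.0], 0.64)]
scene rack_tail [([247.0, 148.0], 0.95), ([299.0, 137.0], 0.92)]
scene bay []
scene bay_throat [([337.0, 283.0], 0.96), ([186.0, 225.0], 0.16)]
scene bay_stop_slots [([373.0, 313.0], 0.62)]
scene spare_vial [([282.0, 299.0], 0.58)]
scene pipette [([193.0, 153.0], 0.78)]
scene beaker [([237.0, 317.0], 0.59)]
scene reagent_bottle [([208.0, 286.0], 0.74)]
scene tip_box [([188.0, 223.0], 0.58)]
{'mtx': array([[429.503 ,   0.    , 273.302 ],
       [  0.    , 429.503 , 206.8662],
       [  0.    ,   0.    ,   1.    ]]), 'rvec': array([ 0.8238,  2.7267, -0.8516]), 'tvec': array([ 0.5196, -0.1657,  1.2874])}
side rack [([416.0, 243.0], 0.82), ([345.0, 198.0], 0.8)]
side rack_grip [([426.0, 224.0], 0.89), ([349.0, 176.0], 0.72)]
side rack_tail [([369.0, 189.0], 0.75), ([428.0, 222.0], 0.67)]
side bay [([221.0, 307.0], 0.82)]
side bay_throat [([222.0, 309.0], 0.8)]
side bay_stop_slots [([187.0, 350.0], 0.96), ([182.0, 263.0], 0.44)]
side spare_vial [([368.0, 189.0], 0.2
[... 203 characters left out ...]
212],
       [  0.    , 416.9194, 209.0411],
       [  0.    ,   0.    ,   1.    ]]), 'rvec': array([ 0.8316, -2.4577,  1.2325]), 'tvec': array([0.4182, 0.3052, 0.5915])}
{'time': 1.2, 'joint_positions': array([ 1.1694,  0.3322, -0.0647,  1.4601,  0.0216,  1.3499, -0.0885]), 'joint_vel': array([-0.0007,  0.0018, -0.    ,  0.0001, -0.0004, -0.0004, -0.0009]), 'joint_torque': array([ -0.0003, -62.3051,   0.0244, -39.0118,  -0.0612,   0.0318,
         0.    ]), 'ee_pos': array([ 0.2311, -0.5807,  0.1882]), 'eef_rot': array([0.9821, 0.1883, 0.    , 0.0001]), 'ft_force': array([-0.2264, -0.1487, -0.5484]), 'torque': array([0.0025, 0.0122, 0.0264]), 'grip_force': 0.0, 'width': 0.08702524318454066}
```

View pics/scene0.png

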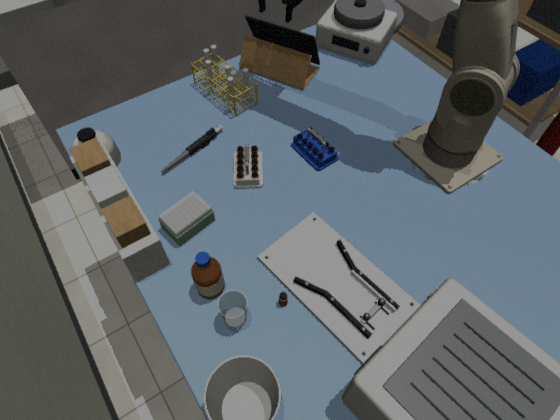

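View pics/side0.png

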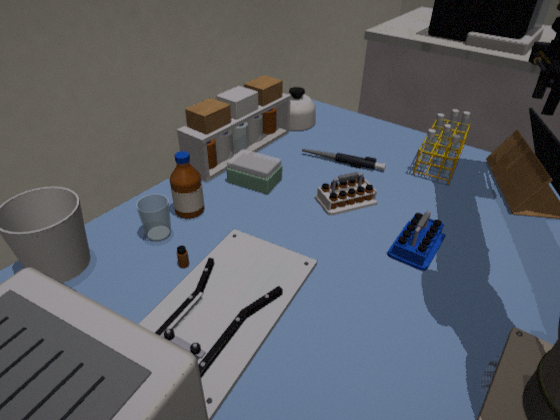

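Scene view: the white rack is at about (248,165) and the blue look-alike at (315,148). In the side view they are at (347,193) and (417,240). White with a steel handle fits the description; blue is excluded. The bay deck's apron edge runs from (259,257) to (315,215), and the channel runs towards (375,320). I'll confirm in one enlarged crop, which should also show which end is the nose.

Run:
```python
from h import *
np.set_printoptions(precision=4,suppress=True)
a=cv2.imread("pics/scene0.png");b=cv2.imread("pics/side0.png")
A=cv2.resize(a[135:200,220:280],(400,433),interpolation=cv2.INTER_CUBIC)
B=cv2.resize(b[165:219,310:385],(400,288),interpolation=cv2.INTER_CUBIC)
C=np.zeros((600,800,3),np.uint8);C[:433,:400]=A;C[:288,400:]=B
C[300:600,400:]=cv2.resize(a[205:355,250:450],(400,300),interpolation=cv2.INTER_CUBIC)
cv2.imwrite("pics/crop1.png",C)
print("grip",tri(("scene",(248,157)),("side",(349,176))))
print("origin",tri(("scene",(245,169)),("side",(345,198))))
print("throat",tri(("scene",(337,283)),("side",(222,309))))
print("slots",tri(("scene",(373,313)),("side",(187,350))))
for n,px in dict(c1=(259,257),c2=(315,215),throat=(337,283),slots=(373,313)).items(): print(n,onz("scene",px,.012))
for n,px in dict(c1=(237,232),c2=(317,263)).items(): print("side",n,onz("side",px,.012))
for n,px in dict(beaker=(237,317),bottle=(208,286),vial=(282,299),box=(188,223),pip=(193,153)).items(): print(n,onz("scene",px,0))
```

```text
grip (array([ 0.5316, -0.2655,  0.0686]), np.float64(0.010669853299400225))
origin (array([ 0.5375, -0.2791, -0.0006]), np.float64(0.0011274280630132233))
throat (array([ 0.5391,  0.1543, -0.001 ]), np.float64(0.0021824481277479134))
slots (array([0.5196, 0.2588, 0.01  ]), np.float64(0.005541455992712495))
c1 [ 0.6621 -0.0064  0.012 ]
c2 [ 0.4702 -0.0299  0.012 ]
throat [0.5437 0.157  0.012 ]
slots [0.5213 0.2619 0.012 ]
side c1 [ 0.6496 -0.0092  0.012 ]
side c2 [ 0.4619 -0.0356  0.012 ]
beaker [0.7859 0.092  0.    ]
bottle [ 0.8047 -0.0139  0.    ]
vial [0.6738 0.1134 0.    ]
box [ 0.762  -0.2032  0.    ]
pip [ 0.6354 -0.4177 -0.    ]
```

View pics/crop1.png

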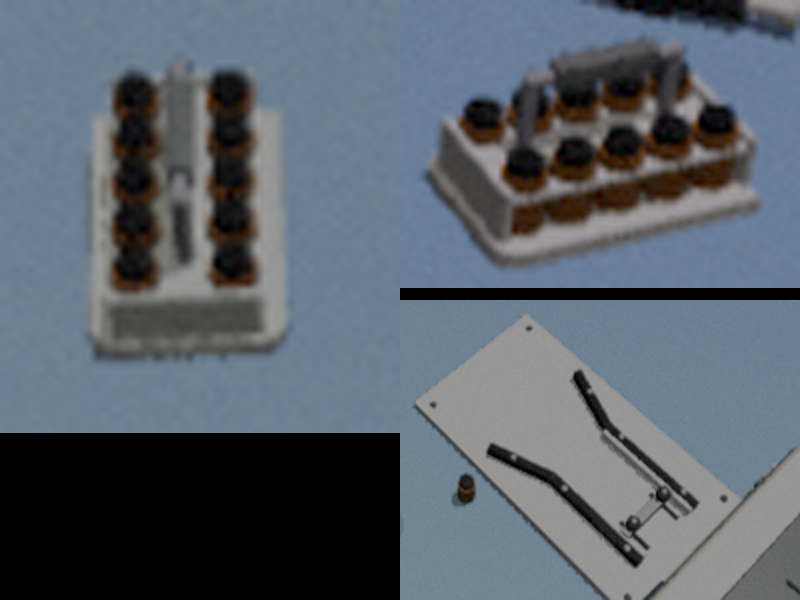

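The crop confirms the white plastic rack with the grey steel handle. The rounded foot corners are at its lower end in the scene view, about (234,187) and (263,186), so the nose faces the bay. I'll fit rack and bay poses with both cameras.

```bash
cat >> h.py <<'E'
from scipy.optimize import least_squares
def fit(obs,x0):  # obs: (cam,px,local xyz); pose x,y,yaw
    def W(p,l): c,s=np.cos(p[2]),np.sin(p[2]); l=np.array(l); return np.array([p[0]+c*l[0]-s*l[1],p[1]+s*l[0]+c*l[1],l[2]])
    f=lambda p:np.concatenate([proj(c,W(p,l))[0]-px for c,px,l in obs])
    s=least_squares(f,x0,loss="soft_l1",f_scale=1.5); return s.x,f(s.x).reshape(-1,2)
E
python3 - <<'E'
from h import *
np.set_printoptions(precision=3,suppress=True)
rk=[("scene",(233.9,151.5),(-.065,.042,.008)),("scene",(262,151.2),(-.065,-.042,.008)),
("side",(377,203.4),(-.065,-.042,.004)) ,("scene",(248,157),(0,0,.068)),("scene",(245,169),(0,0,0)),("side",(345,198),(0,0,0)),("side",(349,176),(0,0,.068)),
("scene",(248.3,188),(.065,0,.0))]
for s in(1,-1):
    o=[(c,p,(l[0],s*l[1],l[2])) for c,p,l in rk]; p,e=fit(o,[.53,-.27,1.6]); print("rack",s,p,np.degrees(p[2]),e.round(1).tolist())
for s in(1,-1):
    o=[("scene",(257.5,257.5),(-.19,-.1*s,.012)),("scene",(313.5,213.5),(-.19,.1*s,.012)),("scene",(337,283),(0,0,.012)),("scene",(373,313),(.103,0,.012)),
    ("side",(237,232),(-.19,-.1*s,.012)),("side",(317,263),(-.19,.1*s,.012)),("side",(222,309),(0,0,.012)),("side",(187,350),(.103,0,.012)),
    ("scene",(295,280),(-.08,-.075*s,.028)),("scene",(338.5,241),(-.08,.075*s,.028))]
    p,e=fit(o,[.54,.157,1.7]); print("bay",s,p,np.degrees(p[2]),e.round(1).tolist())
print(r.camera_info("wrist"))
E
```

```text
rack 1 [ 0.529 -0.268  0.363] 20.818625650496315 [[40.1, 9.1], [-10.8, -3.0], [-2.5, -8.4], [0.1, -2.8], [4.3, 0.9], [0.5, 3.2], [-0.3, 1.6], [-12.9, -3.7]]
rack -1 [ 0.533 -0.271  1.011] 57.932663437449186 [[-0.2, -0.0], [-0.1, -0.3], [0.3, -0.3], [-1.5, -2.9], [2.8, 0.8], [-0.1, 2.2], [-1.0, 0.6], [-0.7, -0.4]]
bay 1 [0.536 0.161 1.721] 98.62473320125599 [[0.0, -1.9], [0.3, -2.4], [3.7, -0.4], [0.6, 0.1], [-3.8, -3.1], [0.3, -2.5], [-1.2, -1.9], [-3.8, 2.0], [0.4, -3.6], [-0.2, -1.2]]
bay -1 [0.54  0.157 1.793] 102.71372851622789 [[48.6, -45.3], [-60.4, 47.0], [1.1, -0.7], [-0.1, -2.4], [74.6, 22.1], [-91.2, -35.8], [-1.6, -4.6], [-0.1, 0.6], [37.8, -40.5], [-45.7, 38.1]]
{'mtx': array([[325.192,   0.   , 278.074],
       [  0.   , 325.192, 207.455],
       [  0.   ,   0.   ,   1.   ]]), 'T_tool_cam': array([[ 0.   , -0.964, -0.266,  0.072],
       [ 1.   ,  0.   ,  0.   , -0.001],
       [-0.   , -0.266,  0.964, -0.197],
       [ 0.   ,  0.   ,  0.   ,  1.   ]])}
```

{"name": "drive_tool", "arguments": {
  "moves": [
    [[0.04,-0.0175,0,0,0,0,1],[0.04,-0.0175,0,0,0,0,1],[0.04,-0.0175,0,0,0,0,1],[0.04,-0.0175,0,0,0,0,1],[0.04,-0.0175,0,0,0,0,1],[0.04,-0.0175,0,0,0,0,1],[0.04,-0.0175,0,0,0,0,1],[0.04,-0.0175,0,0,0,0,1],[0.04,-0.0175,0,0,0,0,1],[0.035,-0.0175,0,0,0,0,1]]
  ]
}}

```text
time: 2.2
ee_pos: [0.5349, -0.2702, 0.1883]
eef_rot: [0.982, 0.189, 0.0, 0.0]
ft_force: [-0.0, 0.3, -0.2]
width: 0.087
grip_force: 0.0
```

{"name": "drive_tool", "arguments": {
  "moves": [
    [[0,0,0,0,0,-0.13,0.6],[0,0,0,0,0,-0.13,0.6],[0,0,0,0,0,-0.13,0.6],[0,0,0,0,0,-0.13,0.6],[0,0,0,0,0,-0.11,0.6],[0,0,0,0,0,0,0.6],[0,0,0,0,0,0,0.6]]
  ]
}}

```text
time: 2.9
ee_pos: [0.5334, -0.2721, 0.1882]
eef_rot: [0.876, 0.482, 0.0, 0.0]
ft_force: [-0.0, -0.1, -0.2]
width: 0.0526
grip_force: 0.0
```

```bash
cat >> h.py <<'E'
def wray(px,st):
    i=r.camera_info("wrist"); K=np.array(i["mtx"]); T=np.array(i["T_tool_cam"]); u=np.array([px[0]-K[0,2],px[1]-K[1,2]])/K[0,0]
    th=np.linalg.norm(u); d=np.r_[u/max(th,1e-9)*np.sin(th),np.cos(th)]; Q=R.from_quat(st["eef_rot"]).as_matrix()
    return Q@T[:3,3]+st["ee_pos"],Q@T[:3,:3]@d
def wz(px,z,st): o,d=wray(px,st); return o+d*(z-o[2])/d[2]
def look(n):
    st=r.read_state(); im=r.camera("wrist"); cv2.imwrite(f"pics/{n}.png",im[:,:,::-1]); return st
def say(st): 
    Q=R.from_quat(st["eef_rot"]).as_matrix(); print("t",st["time"],"p",st["ee_pos"],"yaw",np.degrees(np.arctan2(Q[1,0],Q[0,0])),"F",st["ft_force"],"w",st["width"],"g",st["grip_force"])
E
python3 - <<'E'
from h import *
np.set_printoptions(precision=4,suppress=True)
st=look("w1"); say(st)
for q,z in(("rack",0),("rack_grip",.068),("rack_tail",.017)):
    for d in r.place_of("wrist",q): print(q,d["at"],d["conf"],wz(d["at"],z,st))
E
```

```text
t 2.9 p [ 0.5334 -0.2721  0.1882] yaw 57.59993001738935 F [-0.0017 -0.1052 -0.1693] w 0.052618629716169193 g 0.0
rack [275.8, 182.4] 0.67 [ 0.529  -0.2722  0.    ]
rack [127.7, 226.6] 0.66 [ 0.3288 -0.2141  0.    ]
rack_grip [279.6, 191.4] 0.93 [ 0.5348 -0.2711  0.068 ]
rack_grip [109.5, 250.2] 0.9 [ 0.3306 -0.2226  0.068 ]
rack_grip [406.2, 36.8] 0.42 [ 0.7305 -0.2022  0.068 ]
rack_tail [276.8, 235.2] 0.7 [ 0.4972 -0.3247  0.017 ]
```

View pics/w1.png

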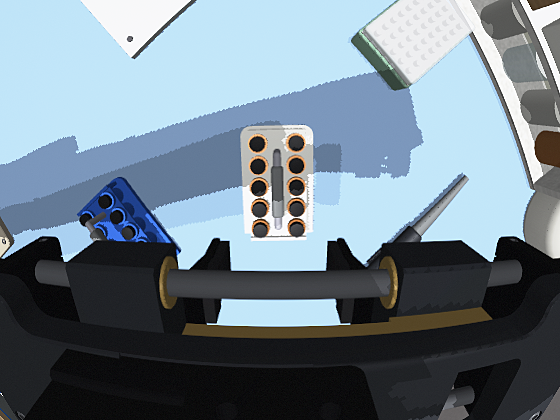

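The wrist view shows the white rack centred at about (277,182), aligned with the tool. Its rounded nose points up in the picture towards the bay, and the grip is at (279,191). Descending onto it.

{"name": "drive_tool", "arguments": {
  "moves": [
    [[0.001,0,0.03,0,0,0,0.6],[0,0,0.03,0,0,0,0.6],[0,0,0.03,0,0,0,0.6],[0,0,0.025,0,0,0,0.6],[0,0,0.015,0,0,0,0.6],[0,0,0.008,0,0,0,0.6],[0,0,0,0,0,0,0.6],[0,0,0,0,0,0,0.6]]
  ]
}}

```text
time: 3.9
ee_pos: [0.5347, -0.2715, 0.0513]
eef_rot: [0.876, 0.483, 0.0, 0.001]
ft_force: [-0.5, 0.8, 0.4]
width: 0.052
grip_force: 0.0
```

{"name": "drive_tool", "arguments": {
  "moves": [
    [[0,0,0,0,0,0,0],[0,0,0,0,0,0,0],[0,0,0,0,0,0,0],[0,0,0,0,0,0,0],[0,0,0,0,0,0,0],[0,0,0,0,0,0,0],[0,0,0,0,0,0,0],[0,0,0,0,0,0,0]]
  ],
  "squeeze": 25
}}

```text
time: 4.7
ee_pos: [0.5339, -0.2712, 0.0501]
eef_rot: [0.875, 0.483, -0.0, 0.0]
ft_force: [0.0, -0.5, 0.1]
width: 0.0021
grip_force: 0.0
```

Nothing gripped (opening 2 mm). I'll look before doing anything else.

Run:
```python
from h import *
np.set_printoptions(precision=4,suppress=True)
st=look("w2"); say(st)
a=cv2.imread("pics/w2.png")
s=r.camera("side")[:,:,::-1]; cv2.imwrite("pics/side2.png",s)
C=np.zeros((600,800,3),np.uint8);C[:300,:400]=cv2.resize(a,(400,300));C[300:,:400]=cv2.resize(a[150:300,180:380],(400,300));C[:480,400:]=cv2.resize(s[130:250,300:400],(400,480),interpolation=cv2.INTER_CUBIC)
cv2.imwrite("pics/c2.png",C)
```

```text
t 4.7 p [ 0.5339 -0.2712  0.0501] yaw 57.799605592351575 F [ 0.0164 -0.4688  0.094 ] w 0.0020768360472124057 g 0.0
```

View pics/c2.png

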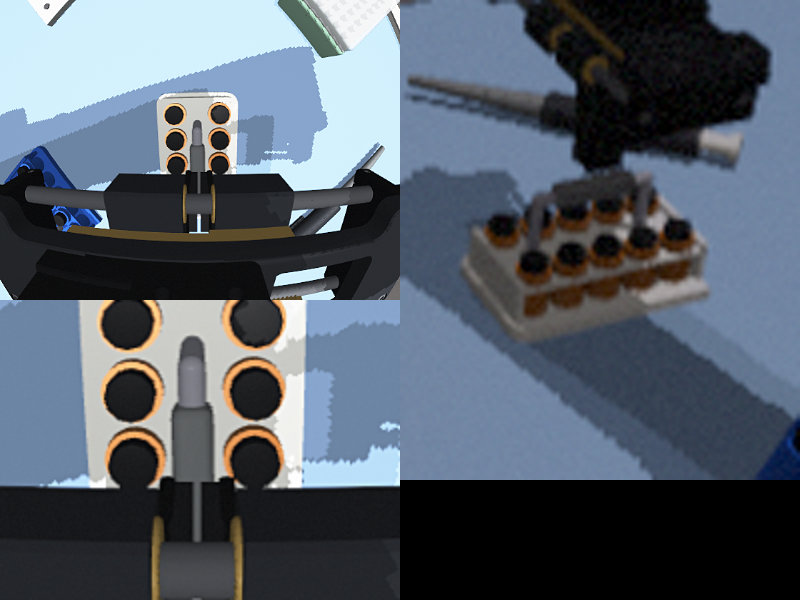

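Run:
```python
from h import *
np.set_printoptions(precision=4,suppress=True)
st=r.read_state()
for z in (.05,.07,.08,.09): print(z,"side",proj("side",[.534,-.271,z]),"scene",proj("scene",[.534,-.271,z]))
# foot width seen by wrist at w2 for the actual z
for z in(0,.008,.034,-.03): print(z,np.linalg.norm(wz((222,160),z,st)-wz((332,160),z,st)), wz((277,133),z,st))
# tip of shut fingers in wrist image
i=r.camera_info("wrist");T=np.array(i["T_tool_cam"]);
for p in([0,0,0,1],[0,0,-.019,1]):
    c=np.linalg.inv(T)@np.array(p); th=np.arctan2(np.hypot(c[0],c[1]),c[2]); u=c[:2]/np.hypot(c[0],c[1])*th*325.2; print(u+[278,207.5])
a=cv2.imread("pics/w2.png"); 
s=cv2.imread("pics/side2.png")
C=np.zeros((600,800,3),np.uint8);C[:,:400]=cv2.resize(a[170:320,230:330],(400,600));C[:,400:]=cv2.resize(s[140:215,320:370],(400,600),interpolation=cv2.INTER_CUBIC)
cv2.imwrite("pics/c3.png",C)
```

```text
0.05 side [[346.7201 182.8894]] scene [[246.522  158.5994]]
0.07 side [[347.6687 175.7459]] scene [[246.1256 153.8391]]
0.08 side [[348.1518 172.1075]] scene [[245.9233 151.4093]]
0.09 side [[348.641  168.4237]] scene [[245.7181 148.9454]]
0 0.08470370250222757 [ 0.5658 -0.2174  0.    ]
0.008 0.08196104370646995 [ 0.566  -0.2171  0.008 ]
0.034 0.07304740262025765 [ 0.5667 -0.2163  0.034 ]
-0.03 0.09498867298631856 [ 0.5651 -0.2183 -0.03  ]
[279.3987 234.6827]
[279.5222 245.802 ]
```

View pics/c3.png

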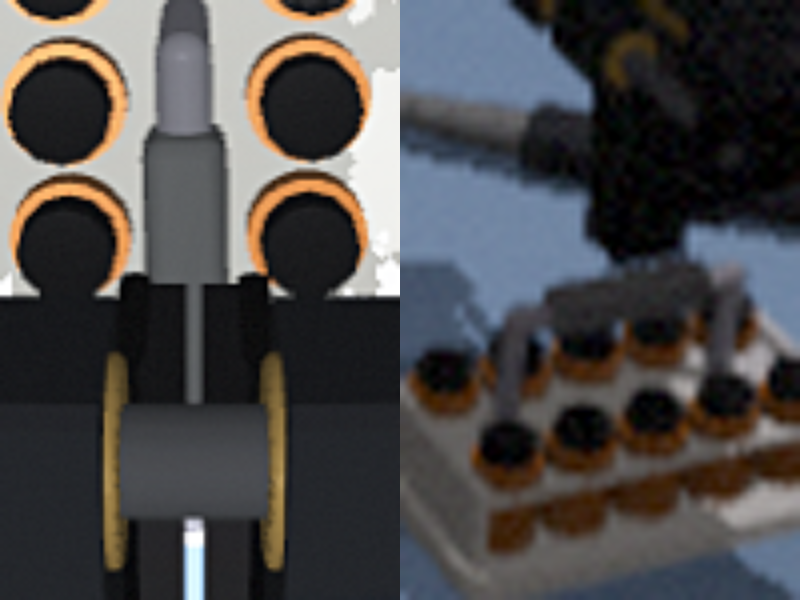

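Both cameras say the shut fingertips sit just above the grey bar, at z about 0.08 (side px (350,172), wrist row about 241). That is roughly 30 mm short of the reported TCP, so the fingers closed over the bar. I'll reopen and go down in steps, watching the force.

{"name": "drive_tool", "arguments": {
  "moves": [
    [[0,0,0,0,0,0,0.6],[0,0,0,0,0,0,0.6],[0,0,0,0,0,0,0.6],[0,0,0,0,0,0,0.6],[0,0,0,0,0,0,0.6],[0,0,0,0,0,0,0.6],[0,0,0.005,0,0,0,0.6],[0,0,0.005,0,0,0,0.6],[0,0,0,0,0,0,0.6]]
  ]
}}

```text
time: 5.7
ee_pos: [0.5333, -0.2709, 0.039]
eef_rot: [0.875, 0.483, -0.0, -0.001]
ft_force: [0.2, 0.2, -0.5]
width: 0.0514
grip_force: 0.0
```

Run:
```python
from h import *
np.set_printoptions(precision=4,suppress=True)
st=look("w4"); say(st)
a=cv2.imread("pics/w4.png"); 
s=r.camera("side")[:,:,::-1]
C=np.zeros((600,800,3),np.uint8);C[:450,:400]=cv2.resize(a[150:330,200:360],(400,450));C[:,400:]=cv2.resize(s[140:215,320:370],(400,600),interpolation=cv2.INTER_CUBIC)
cv2.imwrite("pics/c4.png",C)
```

```text
t 5.7 p [ 0.5333 -0.2709  0.039 ] yaw 57.79977007165741 F [ 0.2114  0.1952 -0.5172] w 0.05142299805179231 g 0.0
```

View pics/c4.png

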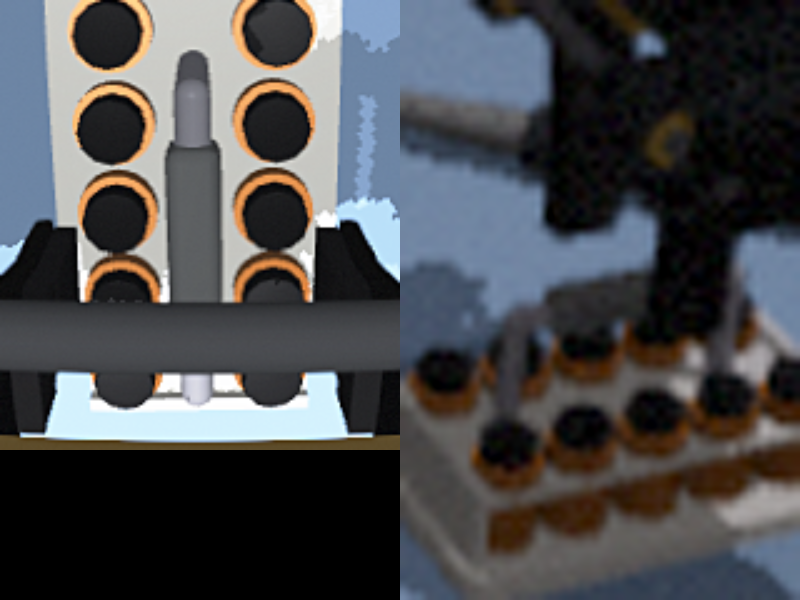

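The wrist crop shows the open fingers straddling the grey bar (crop x about 193). The side crop puts the tips at mid-point (350,175), z about 0.073, so the fingers are about 32 mm shorter than reported. I need about 17 mm more descent to sit well around the bar and still clear the caps.

{"name": "drive_tool", "arguments": {
  "moves": [
    [[0,0,0.005,0,0,0,0.6],[0,0,0.005,0,0,0,0.6],[0,0,0.004,0,0,0,0.6],[0,0,0.003,0,0,0,0.6],[0,0,0,0,0,0,0.6],[0,0,0,0,0,0,0.6]]
  ]
}}

```text
time: 6.4
ee_pos: [0.5341, -0.2712, 0.0232]
eef_rot: [0.875, 0.483, 0.0, 0.0]
ft_force: [0.3, 0.1, 0.1]
width: 0.0524
grip_force: 0.0
```

{"name": "drive_tool", "arguments": {
  "moves": [
    [[0,0,0,0,0,0,0],[0,0,0,0,0,0,0],[0,0,0,0,0,0,0],[0,0,0,0,0,0,0],[0,0,0,0,0,0,0],[0,0,0,0,0,0,0],[0,0,0,0,0,0,0],[0,0,0,0,0,0,0]]
  ],
  "squeeze": 25
}}

```text
time: 7.2
ee_pos: [0.5338, -0.2711, 0.0231]
eef_rot: [0.875, 0.483, -0.0, -0.0]
ft_force: [-1.9, 0.9, 0.3]
width: 0.0122
grip_force: 25.0
```

Gripped: opening 12.2 mm, which matches the bar. Lifting and carrying to a hover over the apron.

{"name": "drive_tool", "arguments": {
  "moves": [
    [[0,0,-0.005,0,0,0,0],[0,0,-0.01,0,0,0,0],[0,0,-0.015,0,0,0,0],[0,0,-0.02,0,0,0,0],[0,0,-0.015,0,0,0,0],[0,0,-0.01,0,0,0,0],[0,0,-0.005,0,0,0,0],[0,0,0,0,0,0,0]]
  ]
}}

```text
time: 8.0
ee_pos: [0.5342, -0.2713, 0.1037]
eef_rot: [0.875, 0.483, 0.0, 0.0]
ft_force: [0.4, 0.3, -5.0]
width: 0.0118
grip_force: 25.0
```

{"name": "drive_tool", "arguments": {
  "moves": [
    [[0.011,-0.006,0,0,0,0,0],[0.022,-0.012,0,0,0,0,0],[0.033,-0.018,0,0,0,0,0],[0.033,-0.018,0,0,0,0,0],[0.033,-0.018,0,0,0,0,0],[0.033,-0.018,0,0,0,0,0],[0.033,-0.018,0,0,0,0,0],[0.033,-0.018,0,0,0,0,0],[0.022,-0.012,0,0,0,0,0],[0.011,-0.006,0,0,0,0,0]]
  ]
}}

```text
time: 9.0
ee_pos: [0.5518, 0.0331, 0.1026]
eef_rot: [0.874, 0.485, -0.0, -0.001]
ft_force: [1.0, 0.3, -4.9]
width: 0.0116
grip_force: 25.0
```

{"name": "drive_tool", "arguments": {
  "moves": [
    [[0,0,0,0,0,-0.06,0],[0,0,0,0,0,-0.1,0],[0,0,0,0,0,-0.13,0],[0,0,0,0,0,-0.13,0],[0,0,0,0,0,-0.13,0],[0,0,0,0,0,-0.1,0],[0,0,0,0,0,-0.06,0],[0,0,0,0,0,0,0],[0,0,0,0,0,0,0]]
  ]
}}

```text
time: 9.9
ee_pos: [0.5525, 0.0285, 0.1028]
eef_rot: [0.654, 0.757, -0.0, -0.0]
ft_force: [0.5, -0.1, -4.4]
width: 0.0118
grip_force: 25.0
```

Run:
```python
from h import *
np.set_printoptions(precision=4,suppress=True)
st=look("w5"); say(st)
for q,z in(("bay_throat",.012),("bay_stop_slots",.012),("spare_vial",0)):
    for d in r.place_of("wrist",q): print(q,d["at"],d["conf"],wz(d["at"],z,st))
```

```text
t 9.9 p [0.5525 0.0285 0.1028] yaw 98.33381261676922 F [ 0.4787 -0.1208 -4.3545] w 0.011770343227099642 g 24.965220093727112
spare_vial [417.7, 126.5] 0.78 [0.6751 0.1193 0.    ]
spare_vial [404.9, 383.0] 0.17 [ 0.7607 -0.2022  0.    ]
```

View pics/w5.png

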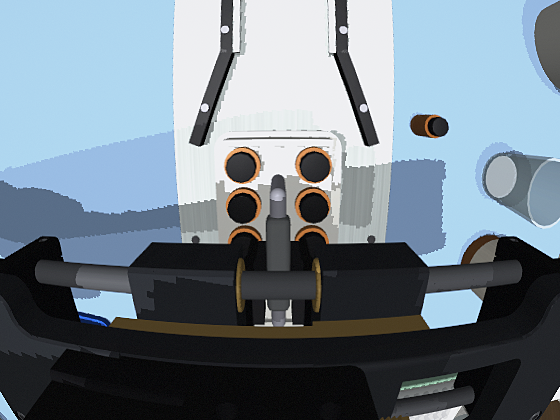

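The wrist view shows the held rack straight in the tool, nose at row 132. Guide tips are at about (207,144) and (362,145), the bends at (241,52) and (330,53), and the apron screws at (195,240) and (372,239). Everything is nearly aligned. I'll compute the offset.

Run:
```python
from h import *
np.set_printoptions(precision=4,suppress=True)
st=dict(ee_pos=np.array([.5525,.0285,.1028]),eef_rot=np.array([.654,.757,0,0])/np.hypot(.654,.757))
# subpixel-ish edges: print row profiles for refinement
g=cv2.imread("pics/w5.png",0).astype(int)
for row in (20,40,120,200):
    d=np.diff(g[row]); k=[(int(i),int(d[i])) for i in np.where(abs(d)>35)[0] if 165<i<400]; print(row,k)
Q=R.from_quat(st["eef_rot"]).as_matrix()
def tl(px,z): return (Q.T@(wz(px,z,st)-st["ee_pos"]))[:2]
for n,a,b,z in(("tips",(207,144),(362,145),.028),("bends",(241,52),(330,53),.028),("screws",(195,240),(372,239),.012),("flarescrew",(204.5,108),(364.5,107),.028),("chscrew",(224.5,30),(343.5,30),.028),("nosecorn",(217,140),(344,140),.08)):
    A,B=tl(a,z),tl(b,z); print(n,A,B,"mid",(A+B)/2,"w",np.linalg.norm(A-B))
print("nose",tl((280,132),.084),tl((280,132),.08))
for row,l,rr in((100,0,0),):pass
```

```text
20 [(173, 44), (220, -188), (232, 176), (239, -133), (240, 77), (245, 67), (327, -40), (328, 49), (334, -46), (335, -178), (346, 140), (347, 72), (391, -38)]
40 [(219, -121), (220, -78), (231, 56), (232, 132), (239, -114), (240, 42), (244, 78), (327, -99), (328, 102), (335, -179), (347, 89), (348, 96), (392, -41)]
120 [(195, -171), (207, -61), (210, 131), (211, 54), (214, -40), (216, 102), (355, -189), (356, -64), (359, 38), (371, 184), (372, 36), (392, -48)]
200 [(177, 68), (203, -109), (206, 44), (207, 74), (209, -104), (229, -167), (254, 37), (255, 74), (256, 43), (259, -57), (260, 66), (261, 37), (269, -72), (273, 59), (274, 58), (281, -58), (285, 54), (286, 43), (294, -52), (296, 45), (299, -54), (300, -84), (325, 60), (326, 77), (330, 61), (340, -49), (371, 61), (388, -55)]
tips [ 0.0538 -0.0609] [0.0534 0.0706] mid [0.0536 0.0048] w 0.131535549338854
bends [ 0.1313 -0.0315] [0.131  0.0422] mid [0.1311 0.0054] w 0.07363372600433685
screws [-0.039  -0.0813] [-0.0381  0.0907] mid [-0.0385  0.0047] w 0.1719969436579825
flarescrew [ 0.0845 -0.0624] [0.086  0.0719] mid [0.0852 0.0047] w 0.13436085886632268
chscrew [ 0.1516 -0.0455] [0.1523 0.0539] mid [0.152  0.0042] w 0.09944022842955326
nosecorn [ 0.0601 -0.0423] [0.0602 0.0441] mid [0.0601 0.0009] w 0.08642004285205729
nose [0.0651 0.0004] [0.065  0.0005]
```

The bay centreline is 4 mm to the tool's +y of the rack, with yaw within 0.2°, and the TCP is at bay x = -131 mm. I'll shift 22 mm forward and 4 mm sideways, then go down softly.

{"name": "drive_tool", "arguments": {
  "moves": [
    [[0.006,0.001,0.005,0,0,0,0],[0.008,0.002,0.01,0,0,0,0],[0.008,0.001,0.015,0,0,0,0],[0,0,0.014,0,0,0,0],[0,0,0.01,0,0,0,0],[0,0,0.006,0,0,0,0],[0,0,0.003,0,0,0,0],[0,0,0,0,0,0,0]]
  ]
}}

```text
time: 10.9
ee_pos: [0.5535, 0.051, 0.0399]
eef_rot: [0.653, 0.757, -0.0, -0.0]
ft_force: [-0.2, -0.8, -4.1]
width: 0.0119
grip_force: 25.0
```

{"name": "drive_tool", "arguments": {
  "moves": [
    [[0,0,0.001,0,0,0,0],[0,0,0.001,0,0,0,0],[0,0,0.001,0,0,0,0],[0,0,0,0,0,0,0]]
  ]
}}

```text
time: 11.3
ee_pos: [0.5535, 0.0512, 0.0372]
eef_rot: [0.653, 0.757, 0.0, 0.0]
ft_force: [-0.6, -0.7, -4.4]
width: 0.0117
grip_force: 25.0
```

{"name": "drive_tool", "arguments": {
  "moves": [
    [[0,0,0.0005,0,0,0,0],[0,0,0.0005,0,0,0,0],[0,0,0.0005,0,0,0,0],[0,0,0,0,0,0,0]]
  ]
}}

```text
time: 11.7
ee_pos: [0.5534, 0.0513, 0.0356]
eef_rot: [0.653, 0.757, -0.0, -0.0]
ft_force: [0.1, -1.0, -4.9]
width: 0.0116
grip_force: 25.0
```

{"name": "drive_tool", "arguments": {
  "moves": [
    [[0,0,0.0005,0,0,0,0],[0,0,0.0005,0,0,0,0],[0,0,0,0,0,0,0]]
  ]
}}

```text
time: 12.0
ee_pos: [0.5535, 0.0513, 0.0351]
eef_rot: [0.653, 0.757, -0.0, 0.0]
ft_force: [-3.2, -0.2, 3.4]
width: 0.012
grip_force: 25.0
```

Touched down softly. Releasing, rising and backing off behind the tail.

{"name": "drive_tool", "arguments": {
  "moves": [
    [[0,0,-0.0004,0,0,0,0],[0,0,0,0,0,0,0.3],[0,0,0,0,0,0,0.45],[0,0,0,0,0,0,0.45],[0,0,0,0,0,0,0.45],[0,0,0,0,0,0,0.45],[0,0,-0.01,0,0,0,0.45],[0,0,-0.02,0,0,0,0.45],[0,0,-0.02,0,0,0,0.45],[0,0,-0.02,0,0,0,0.45]]
  ]
}}

```text
time: 13.0
ee_pos: [0.5536, 0.0514, 0.1066]
eef_rot: [0.653, 0.757, 0.0, 0.0]
ft_force: [0.3, -0.1, 0.7]
width: 0.0391
grip_force: 0.0
```

{"name": "drive_tool", "arguments": {
  "moves": [
    [[-0.02,0,0,0,0,0,0.45],[-0.03,0,0,0,0,0,0.45],[-0.03,0,0,0,0,0,0.45],[-0.02,0,0,0,0,0,0.45],[0,0,0,0,0,0,0.45],[0,0,0,0,0,0,0.45]]
  ]
}}

```text
time: 13.6
ee_pos: [0.5684, -0.0475, 0.1056]
eef_rot: [0.653, 0.757, 0.0, 0.0]
ft_force: [0.4, 0.6, -0.1]
width: 0.039
grip_force: 0.0
```

Run:
```python
from h import *
np.set_printoptions(precision=4,suppress=True)
st=look("w6"); say(st)
g=cv2.imread("pics/w6.png",0).astype(int)
for q,z in(("rack",.012),("rack_grip",.08),("rack_tail",.029),("bay_throat",.012)):
    for d in r.place_of("wrist",q): 
        w=wz(d["at"],z,st); print(q,d["at"],d["conf"],w,"tool",R.from_quat(st["eef_rot"]).inv().apply(w-st["ee_pos"]))
```

```text
t 13.6 p [ 0.5684 -0.0475  0.1056] yaw 98.4454070876851 F [ 0.3966  0.6411 -0.1493] w 0.039024563534354476 g 0.0
rack [275.7, 90.6] 0.6 [0.5509 0.0505 0.012 ] tool [ 0.0994 -0.0029  0.0936]
rack [70.9, 305.0] 0.59 [ 0.3327 -0.2166  0.012 ] tool [-0.1327 -0.258   0.0934]
rack_grip [278.3, 81.1] 0.75 [0.5531 0.0512 0.08  ] tool [ 0.0998 -0.0007  0.0256]
rack_tail [277.7, 164.5] 0.92 [ 0.5621 -0.0126  0.029 ] tool [ 0.0354 -0.0011  0.0766]
```

View pics/w6.png

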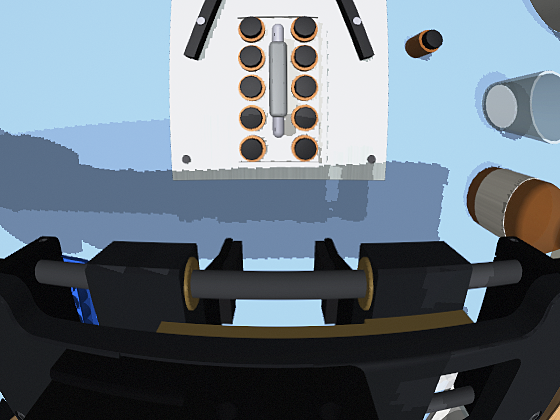

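The wrist view shows the rack upright and square on the apron, tail edge at row about 162 and nose between the flares. The apron screws at (186,160) and (371,160) are symmetric about the rack. I'll lower the fingers behind the tail and approach.

{"name": "drive_tool", "arguments": {
  "moves": [
    [[0,0,0.02,0,0,0,0.45],[0,0,0.03,0,0,0,0.45],[0,0,0.025,0,0,0,0.45],[0,0,0.015,0,0,0,0.45],[0,0,0.008,0,0,0,0.45],[0,0,0.004,0,0,0,0.45],[0.005,0,0,0,0,0,0.45],[0.005,0,0,0,0,0,0.45],[0,0,0,0,0,0,0.45]]
  ]
}}

```text
time: 14.75
ee_pos: [0.5673, -0.0364, 0.004]
eef_rot: [0.652, 0.758, 0.001, 0.001]
ft_force: [-1.1, 1.0, -0.2]
width: 0.0392
grip_force: 0.0
```

{"name": "drive_tool", "arguments": {
  "moves": [
    [[0.002,0,0,0,0,0,0.45],[0.002,0,0,0,0,0,0.45],[0.002,0,0,0,0,0,0.45],[0.002,0,0,0,0,0,0.45],[0.002,0,0,0,0,0,0.45],[0.001,0,0,0,0,0,0.45],[0.001,0,0,0,0,0,0.45],[0.001,0,0,0,0,0,0.45]]
  ]
}}

```text
time: 15.55
ee_pos: [0.5649, -0.0248, 0.0031]
eef_rot: [0.653, 0.757, 0.0, 0.0]
ft_force: [-0.5, -0.0, -0.2]
width: 0.0392
grip_force: 0.0
```

{"name": "drive_tool", "arguments": {
  "moves": [
    [[0.001,0,0,0,0,0,0.45],[0.002,0,0,0,0,0,0.45],[0.002,0,0,0,0,0,0.45],[0.002,0,0,0,0,0,0.45],[0.003,0,0,0,0,0,0.45],[0.003,0,0,0,0,0,0.45],[0.003,0,0,0,0,0,0.45],[0.003,0,0,0,0,0,0.45],[0.003,0,0,0,0,0,0.45],[0.003,0,0,0,0,0,0.45]]
  ]
}}

```text
time: 16.55
ee_pos: [0.5611, 0.0001, 0.003]
eef_rot: [0.653, 0.757, -0.0, 0.0]
ft_force: [0.8, -1.4, -0.7]
width: 0.0394
grip_force: 1.0
```

{"name": "drive_tool", "arguments": {
  "moves": [
    [[0.003,0,0,0,0,0,0.45],[0.003,0,0,0,0,0,0.45],[0.003,0,0,0,0,0,0.45],[0.003,0,0,0,0,0,0.45],[0.002,0,0,0,0,0,0.45],[0.002,0,0,0,0,0,0.45],[0.002,0,0,0,0,0,0.45],[0.002,0,0,0,0,0,0.45],[0.002,0,0,0,0,0,0.45],[0.002,0,0,0,0,0,0.45]]
  ]
}}

```text
time: 17.55
ee_pos: [0.5576, 0.0238, 0.003]
eef_rot: [0.653, 0.757, -0.0, 0.0]
ft_force: [0.0, -2.1, -1.0]
width: 0.0394
grip_force: 1.0
```

Run:
```python
from h import *
np.set_printoptions(precision=4,suppress=True)
st=look("w7"); say(st)
Q=R.from_quat(st["eef_rot"])
for q,z in(("rack_grip",.08),("rack_tail",.029),("bay_throat",.012),("bay_stop_slots",.012)):
    for d in r.place_of("wrist",q): 
        w=wz(d["at"],z,st); print(q,d["at"],d["conf"],w,"tool",Q.inv().apply(w-st["ee_pos"]))
```

```text
t 17.55 p [0.5576 0.0238 0.003 ] yaw 98.47931094404795 F [ 0.0064 -2.1107 -0.9937] w 0.03940656750335598 g 0.9988928586244583
rack_grip [282.4, 111.7] 0.7 [0.5472 0.0992 0.08  ] tool [ 0.0762  0.0008 -0.077 ]
rack_tail [282.3, 233.5] 0.71 [0.5576 0.0348 0.029 ] tool [ 0.0109  0.0016 -0.026 ]
bay_stop_slots [471.2, 120.9] 0.6 [0.6685 0.1205 0.012 ] tool [ 0.0793  0.1239 -0.009 ]
```

View pics/w7.png

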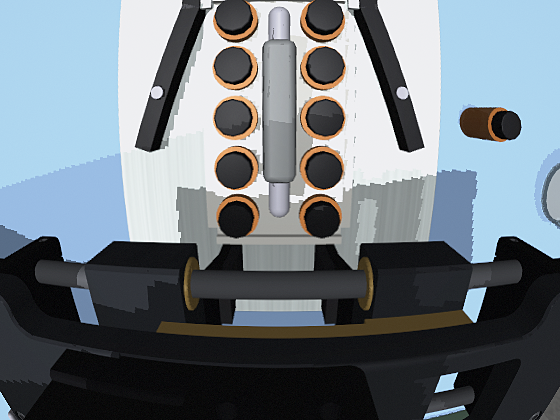

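The wrist view shows the rack square between the guides, handle line at column 280 and tail at row 235. The nose is just in the throat, at a push of about 2 N. At least 80 mm remain before the earliest stop position, so I'll slide on in checked stages.

{"name": "drive_tool", "arguments": {
  "moves": [
    [[0.002,0,0,0,0,0,0.45],[0.002,0,0,0,0,0,0.45],[0.002,0,0,0,0,0,0.45],[0.002,0,0,0,0,0,0.45],[0.002,0,0,0,0,0,0.45],[0.002,0,0,0,0,0,0.45],[0.002,0,0,0,0,0,0.45],[0.002,0,0,0,0,0,0.45],[0.002,0,0,0,0,0,0.45],[0.002,0,0,0,0,0,0.45]]
  ]
}}

```text
time: 18.8
ee_pos: [0.5547, 0.0434, 0.0031]
eef_rot: [0.653, 0.757, -0.0, 0.0]
ft_force: [0.8, -2.6, 1.0]
width: 0.039
grip_force: 1.5
```

{"name": "drive_tool", "arguments": {
  "moves": [
    [[0.003,0,0,0,0,0,0.45],[0.003,0,0,0,0,0,0.45],[0.003,0,0,0,0,0,0.45],[0.003,0,0,0,0,0,0.45],[0.003,0,0,0,0,0,0.45],[0.003,0,0,0,0,0,0.45],[0.003,0,0,0,0,0,0.45],[0.003,0,0,0,0,0,0.45],[0.002,0,0,0,0,0,0.45],[0.001,0,0,0,0,0,0.45]]
  ]
}}

```text
time: 19.8
ee_pos: [0.5507, 0.0703, 0.0031]
eef_rot: [0.653, 0.758, 0.0, 0.0]
ft_force: [0.8, -4.0, 2.7]
width: 0.0394
grip_force: 1.8
```

{"name": "drive_tool", "arguments": {
  "moves": [
    [[0.002,0,0,0,0,0,0.45],[0.003,0,0,0,0,0,0.45],[0.003,0,0,0,0,0,0.45],[0.003,0,0,0,0,0,0.45],[0.003,0,0,0,0,0,0.45],[0.003,0,0,0,0,0,0.45],[0.003,0,0,0,0,0,0.45],[0.003,0,0,0,0,0,0.45],[0.002,0,0,0,0,0,0.45],[0,0,0,0,0,0,0.45]]
  ]
}}

```text
time: 20.8
ee_pos: [0.5469, 0.0955, 0.003]
eef_rot: [0.653, 0.758, 0.0, -0.0]
ft_force: [0.9, -0.2, -0.1]
width: 0.0388
grip_force: 0.5
```

Run:
```python
from h import *
np.set_printoptions(precision=4,suppress=True)
st=look("w8"); say(st); Q=R.from_quat(st["eef_rot"])
g=cv2.cvtColor(cv2.imread("pics/w8.png"),cv2.COLOR_BGR2GRAY).astype(int)
for c in (262,270,290,298,300): print(c,g[0:60:2,c].tolist())
for row in (0,10,20,30): print("x",row*1.0,[ (z,Q.inv().apply(wz((281,row),z,st)-st["ee_pos"])[0].round(4)) for z in(.012,.02,.030)])
for d in r.place_of("wrist","rack_grip"): print(d["at"],d["conf"],Q.inv().apply(wz(d["at"],.08,st)-st["ee_pos"]))
a=r.camera("scene"); cv2.imwrite("pics/s8.png",a[:,:,::-1])
for q in("rack_grip","bay_stop_slots"): print(q,[(d["at"],d["conf"]) for d in r.place_of("scene",q)])
# stop edges in the first scene picture: intensity along the bay axis at deck level
b=cv2.imread("pics/scene0.png",0).astype(int); X=np.array([-.147,.989,0]);Y=np.array([-.989,-.147,0]);O=np.array([.538,.1588,0])
for y in(-.02,-.01,0,.01,.02):
    P=[O+X*x+Y*y+[0,0,.030] for x in np.arange(.07,.14,.002)]; p=proj("scene",P)
    print(y,cv2.remap(b.astype(np.float32),p[:,0].astype(np.float32),p[:,1].astype(np.float32),1).ravel().astype(int).tolist())
```

```text
t 20.8 p [0.5469 0.0955 0.003 ] yaw 98.51007126067806 F [ 0.9286 -0.1832 -0.0771] w 0.038823371568488696 g 0.5247713439166546
262 [59, 252, 238, 238, 239, 238, 239, 238, 239, 239, 241, 241, 239, 239, 239, 238, 239, 238, 238, 239, 238, 243, 255, 210, 39, 96, 93, 91, 90, 87]
270 [61, 253, 238, 238, 241, 227, 140, 157, 161, 161, 160, 160, 162, 161, 161, 160, 161, 161, 162, 166, 113, 149, 169, 178, 180, 178, 178, 178, 178, 178]
290 [58, 250, 238, 238, 238, 240, 247, 255, 208, 207, 203, 197, 255, 251, 248, 245, 242, 210, 208, 204, 170, 123, 138, 140, 139, 140, 141, 142, 141, 142]
298 [63, 255, 238, 238, 238, 239, 238, 239, 240, 243, 243, 244, 243, 241, 239, 239, 238, 241, 223, 224, 224, 223, 225, 225, 227, 229, 227, 228, 228, 229]
300 [66, 236, 239, 238, 239, 240, 245, 241, 223, 152, 89, 60, 75, 176, 255, 245, 239, 240, 221, 223, 225, 224, 224, 224, 225, 225, 225, 225, 226, 214]
x 0.0 [(0.012, np.float64(0.1458)), (0.02, np.float64(0.1427)), (0.03, np.float64(0.1388))]
x 10.0 [(0.012, np.float64(0.1392)), (0.02, np.float64(0.1364)), (0.03, np.float64(0.1329))]
x 20.0 [(0.012, np.float64(0
[... 478 characters left out ...]
-0.01 [148, 149, 149, 149, 149, 148, 148, 149, 149, 149, 150, 149, 146, 137, 132, 133, 133, 136, 133, 107, 105, 141, 149, 150, 149, 149, 150, 149, 149, 148, 149, 150, 150, 150, 150]
0 [149, 150, 150, 149, 149, 150, 149, 149, 148, 149, 149, 149, 145, 133, 131, 132, 133, 133, 131, 103, 109, 143, 149, 148, 148, 148, 149, 148, 148, 148, 149, 148, 147, 148, 149]
0.01 [149, 150, 150, 149, 149, 149, 148, 148, 148, 149, 149, 149, 142, 126, 129, 131, 132, 133, 128, 98, 100, 141, 149, 149, 149, 149, 149, 149, 149, 149, 148, 148, 149, 149, 150]
0.02 [149, 149, 149, 150, 149, 149, 149, 148, 147, 148, 133, 112, 91, 96, 46, 22, 8, 26, 40, 41, 59, 81, 91, 94, 96, 94, 92, 90, 95, 96, 92, 126, 148, 148, 149]
```

The stop face estimates at bay x of about 93 ± 4 mm and the nose at about 77 mm. I'll advance 9 mm gently, then feel for the stop.

{"name": "drive_tool", "arguments": {
  "moves": [
    [[0.001,0,0,0,0,0,0.45],[0.001,0,0,0,0,0,0.45],[0.001,0,0,0,0,0,0.45],[0.001,0,0,0,0,0,0.45],[0.001,0,0,0,0,0,0.45],[0.001,0,0,0,0,0,0.45],[0.001,0,0,0,0,0,0.45],[0.001,0,0,0,0,0,0.45],[0.001,0,0,0,0,0,0.45]]
  ]
}}

```text
time: 21.95
ee_pos: [0.5457, 0.1038, 0.003]
eef_rot: [0.653, 0.757, -0.0, 0.0]
ft_force: [0.1, -1.4, -1.8]
width: 0.0391
grip_force: 0.9
```

{"name": "drive_tool", "arguments": {
  "moves": [
    [[0.0005,0,0,0,0,0,0.45],[0.0005,0,0,0,0,0,0.45],[0.0005,0,0,0,0,0,0.45],[0.0005,0,0,0,0,0,0.45]]
  ]
}}

```text
time: 22.35
ee_pos: [0.5454, 0.1057, 0.0031]
eef_rot: [0.653, 0.757, -0.0, 0.0]
ft_force: [0.1, -1.9, -1.0]
width: 0.039
grip_force: 0.9
```

{"name": "drive_tool", "arguments": {
  "moves": [
    [[0.0005,0,0,0,0,0,0.45],[0.0005,0,0,0,0,0,0.45],[0.0005,0,0,0,0,0,0.45]]
  ]
}}

```text
time: 22.65
ee_pos: [0.5452, 0.1072, 0.0031]
eef_rot: [0.653, 0.757, 0.0, 0.0]
ft_force: [-0.5, -1.7, -1.2]
width: 0.039
grip_force: 0.9
```

{"name": "drive_tool", "arguments": {
  "moves": [
    [[0.0005,0,0,0,0,0,0.45],[0.0005,0,0,0,0,0,0.45],[0.0005,0,0,0,0,0,0.45]]
  ]
}}

```text
time: 22.95
ee_pos: [0.545, 0.1087, 0.0031]
eef_rot: [0.653, 0.757, 0.0, 0.0]
ft_force: [-0.3, -2.3, -1.4]
width: 0.0389
grip_force: 0.9
```

{"name": "drive_tool", "arguments": {
  "moves": [
    [[0.0005,0,0,0,0,0,0.45],[0.0005,0,0,0,0,0,0.45],[0.0005,0,0,0,0,0,0.45]]
  ]
}}

```text
time: 23.25
ee_pos: [0.5447, 0.1102, 0.0031]
eef_rot: [0.653, 0.757, -0.0, 0.0]
ft_force: [0.9, -2.6, -0.3]
width: 0.0394
grip_force: 0.9
```

{"name": "drive_tool", "arguments": {
  "moves": [
    [[0.0005,0,0,0,0,0,0.45],[0.0005,0,0,0,0,0,0.45],[0.0005,0,0,0,0,0,0.45]]
  ]
}}

```text
time: 23.55
ee_pos: [0.5445, 0.1116, 0.0031]
eef_rot: [0.653, 0.757, -0.0, 0.0]
ft_force: [-0.8, -2.0, -0.2]
width: 0.0393
grip_force: 1.0
```

{"name": "drive_tool", "arguments": {
  "moves": [
    [[0.0005,0,0,0,0,0,0.45],[0.0005,0,0,0,0,0,0.45],[0.0004,0,0,0,0,0,0.45]]
  ]
}}

```text
time: 23.85
ee_pos: [0.5443, 0.113, 0.003]
eef_rot: [0.653, 0.757, -0.0, 0.0]
ft_force: [0.9, -1.9, -1.3]
width: 0.0393
grip_force: 1.0
```

{"name": "drive_tool", "arguments": {
  "moves": [
    [[0.0005,0,0,0,0,0,0.45],[0.0004,0,0,0,0,0,0.45],[0.0004,0,0,0,0,0,0.45]]
  ]
}}

```text
time: 24.15
ee_pos: [0.5441, 0.1143, 0.003]
eef_rot: [0.653, 0.757, -0.0, 0.0]
ft_force: [0.3, -1.8, 0.5]
width: 0.039
grip_force: 1.0
```

{"name": "drive_tool", "arguments": {
  "moves": [
    [[0.0005,0,0,0,0,0,0.45],[0.0004,0,0,0,0,0,0.45],[0.0004,0,0,0,0,0,0.45]]
  ]
}}

```text
time: 24.45
ee_pos: [0.5441, 0.1146, 0.003]
eef_rot: [0.653, 0.757, -0.0, 0.0]
ft_force: [1.3, -6.4, 0.8]
width: 0.0395
grip_force: 3.2
```

Force climbs and motion stops at a nose position of about 96 mm, which matches the stop estimate. A light press, then hold.

{"name": "drive_tool", "arguments": {
  "moves": [
    [[0.0004,0,0,0,0,0,0.45],[0.0003,0,0,0,0,0,0.45],[0,0,0,0,0,0,0.45],[0,0,0,0,0,0,0.45],[0,0,0,0,0,0,0.45],[0,0,0,0,0,0,0.45],[0,0,0,0,0,0,0.45]]
  ]
}}

```text
time: 25.15
ee_pos: [0.544, 0.1146, 0.003]
eef_rot: [0.653, 0.757, -0.001, 0.001]
ft_force: [0.8, -8.1, 0.6]
width: 0.0392
grip_force: 3.7
```

Steady at about 8 N with no creep. Letting go and backing away.

{"name": "drive_tool", "arguments": {
  "moves": [
    [[-0.001,0,0,0,0,0,0.45],[-0.002,0,0,0,0,0,0.45],[-0.005,0,0,0,0,0,0.45],[-0.015,0,0,0,0,0,0.45],[-0.02,0,0,0,0,0,0.45],[-0.02,0,-0.01,0,0,0,0.45],[-0.01,0,-0.03,0,0,0,0.45],[0,0,-0.04,0,0,0,0.45],[0,0,-0.04,0,0,0,0.45],[0,0,-0.02,0,0,0,0.45]]
  ]
}}

```text
time: 26.15
ee_pos: [0.556, 0.0433, 0.1467]
eef_rot: [0.653, 0.757, 0.001, 0.002]
ft_force: [0.6, -0.2, -0.9]
width: 0.0392
grip_force: 0.0
```

Run:
```python
from h import *
np.set_printoptions(precision=4,suppress=True)
st=look("w9"); say(st); O=np.array([.538,.1588])
for d in r.place_of("wrist","rack_grip"):
    w=wz(d["at"],.08,st)[:2]-O; print("wrist",d["at"],d["conf"],"bay",w@[-.147,.989],w@[-.989,-.147])
r.camera("scene")
for d in r.place_of("scene","rack_grip"):
    w=onz("scene",d["at"],.08)[:2]-O; print("scene",d["at"],d["conf"],"bay",w@[-.147,.989],w@[-.989,-.147])
for q,z in(("spare_vial",0),("beaker",0),("reagent_bottle",0)): print(q,[(d["at"],d["conf"]) for d in r.place_of("scene",q)][:1])
```

```text
t 26.15 p [0.556  0.0433 0.1467] yaw 98.44177024536116 F [ 0.633  -0.1842 -0.9099] w 0.03922496823772768 g 0.0
wrist [275.6, 29.3] 0.55 bay 0.03165596323861357 0.0016819951145368372
scene [353.8, 280.9] 0.95 bay 0.035064768944897205 -0.0024318816348068996
spare_vial [([283.4, 297.3], 0.5)]
beaker [([238.3, 314.6], 0.75)]
reagent_bottle [([209.9, 286.8], 0.69)]
```

```bash
python3 -c "
from bench import r
print(r.close_job())"
```

```text
the job is handed in; nothing more can be done
None
```

The white rack is home in the loading bay: its nose met the end stop at about 96 mm past the throat, I pressed it there at about 8 N, then let go and backed clear, and handed the job in at about 26 s without being told the verdict.

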